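# Fetch the dosing cup from under the cup rack with the reacher

### The arm

A 6-joint arm with a two-finger parallel gripper is mounted at the origin on the work surface; the furniture and walls round the work are solid. World frame = base frame: x ahead of the robot, y to its left, z up, the work surface at z = 0. Lengths are in m, angles in rad, forces in N, time in s.
With the tool pointing down it reaches from about 0.275 to 1 m from the base axis. Payload 8.4 kg.
Tool frame: the origin (TCP) lies on the centre line of the jaws, within the pads' length; the fingertips stand 17 mm ahead of it and the grasp point (between the pads) lies 2 mm behind it (bot.tcp_to_tips is the z of the fingertips in the tool frame, in m); z points along the fingers, y is the line along which they close (so a half turn about z gives the same grasp; the last joint's range is limited). The gripper opens to 85 mm and grips with 20 to 120 N. Pads are 22 mm wide; open, the fingers measure 114 mm over their backs; the gripper's body (76 mm by 85 mm) begins 54 mm behind the grasp point. The pads swing forward as they close: fully open they stand 13 mm farther back than shut.
Start: joints at [1.24, 0.353, 1.633, -0, 1.155, -0.002], TCP at [0.202, 0.592, 0.248] pointing down, gripper open.
Joint ranges: [-2.63, 2.63], [-0.92, 2.1], [0.06, 2.66], [-1.3, 4.44], [0, 2.69], [-3.02, 3.02]. Speed limits (rad/s): [2.22, 2.22, 2.79, 3.14, 3.14, 3.14].

### API

Orientations are given as a unit quaternion [x, y, z, w].
In Python, from workcell import bot, hand, kinematics, get_obs, vision, hand_in gives the robot as it stands. The module is installed in compiled form; this text tells all that it offers. Calls block until the motion is done:
- bot.reach(position, orientation): joint-space move of the TCP to a pose.
- bot.servo_line(position, ori=None, velocity=0.15): straight line of the TCP; ori=None keeps the orientation; velocity is the mean speed in m/s.
- bot.goto_joints(angles): joint-space move.
- hand.move_gripper(opening, strength=None): finger opening in m; strength is the grip in N (None keeps the last); returns when the fingers have stopped.
- bot.dwell(seconds).
- kinematics.solve_ik(position, orientation): joint angles nearest the present ones, or None.
- get_obs(): the state.
- vision.read_camera(name): name is "side" or "top" or "wrist"; returns a dict with "frame" (420x560x3 uint8, red, green, blue), "intrinsics" (3x3 intrinsics, pixels), "dist" ([k1, k2, p1, p2, k3] as OpenCV has them; the pictures are not rectified), "view" (4x4, takes a point from world to camera coordinates). Camera axes: x right, y down, z forward; pixel columns grow to the right and rows downward; lengths in m; the calibration is good to about 2 mm. A picture is of the moment at which its call begins. There is no depth.
A pose or a line that the arm cannot do raises bot.IKError and nothing moves.
- hand_in(): hands the job in; it is judged then, once.
The state is a dict: "time_s": time; "joint_pos": joint angles; "joint_vel": joint speeds; "joint_efforts": joint torques, N m; "position": TCP position; "orientation": TCP orientation; "wrist_force": force on the tool from outside, world axes, zero at the start; "ft_torque": the same for the moment, N m; "gripper_width": finger opening in m; "grip_force": force on a finger pad.
Only numpy, scipy, OpenCV 4.12 (cv2) and the standard library are available. Lean on these libraries where they do the work, as an engineer would, in place of code of your own. Each camera call takes 0.05 s, during which the arm holds its last target. There are 200 camera calls.

### The job

The dosing cup has been pushed to the back under the low cup rack, too deep for a hand. Take the reacher by its grip and trigger, slide its open jaws in around the cup, squeeze the trigger until the jaws hold the cup firmly but gently (the cup's thin wall dents), draw the cup in the jaws out of the gap onto the open worktop until it is at least two fingers' breadth clear of the rack, then let go so that the jaws spring off it. Leave the cup standing upright and the reacher lying on the worktop; touch the cup only with the reacher, do not bump the rack, and do not disturb the glasses and the espresso cup on the rack or the glass beside the work.

Things in the scene. Friction and masses are not known exactly. Their poses are not given: they have to be found in the camera images.
- rack: Low wooden cup rack, fixed: 170 mm deep (its x), 240 wide (its y), slat tops 74 mm high, loose items on its rear half. 10 mm side walls; a rail closes the back (x +75 to +85). The gap below is open only at the front (-x), 220 mm wide, at least 60 mm high. Origin: on the worktop under its middle; +x points into the gap (world +y, to the robot's left, within 13 degrees), z up.
- rack_mouth (a point): Middle of the rack's front edge at worktop height (rack x = -85 mm); axes as the rack's.
- dosing_cup: Steel dosing cup: plain, round, thin-walled, 58 mm across (1 to 2 mm less on some diameters), 50 mm high, about 120 g, upright in the gap, its middle 95 to 125 mm behind the mouth and up to 40 mm off the middle line. Origin: centre of its underside, z up. More than 12 N from the moving jaw dents it; over 2 N is a firm hold.
- reacher: Flat pliers-like aluminium reacher, 285 mm long, black grip, about 170 g, lying on rubber feet and slid on them. Origin: on the worktop under the grip's middle; x forward to the jaws, y left, z up. Grip at x -45 to 45 mm; a spine runs to a crossbar with front face at x = 163. Open jaws are 100 mm wide over all; forward of x = 45 nothing is higher than 44 mm.
- reacher_grip (a point): Where to pinch grip and trigger together from above: reacher x = 0, y = 0, z = 36 mm; axes as the reacher's. Fixed grip: flat outer face at y = +30 mm, z 4 to 64. Trigger: rounded ridge at x = 0, outermost at y = -29 mm at rest, z 23 to 63. So 59 mm over both at rest. As both fingers move in, the tool shifts sideways by half the squeeze towards its -y.
- trigger (a joint): Trigger lever, rad: 0 at rest (jaws open), about 0.14 closed on the cup, 0.21 end stop. Pivot at reacher x = 70 mm. Its spring pushes out with about 9 N at the ridge at rest, 12 N closed, before the cup is felt. Of further squeeze about half reaches the cup: 20 N of squeeze gives about 3 N on the cup, 27 N 6 N, 37 N 12 N. Each mm of squeeze closes the jaws 2 mm; 9 to 10 mm closes them on the cup.
- moving_jaw: The reacher's left jaw, on the trigger lever, which crosses over at the pivot: rubber-faced pad, z 6 to 42 mm, reacher x about 170 to 242. It closes towards the reacher's -y; at rest its inner face is at reacher y = +41 mm at x = 210. Origin: at worktop height on the pivot, reacher x = 70 mm.
- fixed_jaw: The reacher's right jaw, rigid with it: upright flat pad at reacher x = 170 to 242 mm, 36 mm high, rubber-faced, inner face at reacher y = -35 mm. As the moving jaw closes, the cup first slides over to this jaw (light force) and only then is squeezed. Origin: under its middle.
- jaw_centre (a point): Point between the open jaws: reacher x = 210, y = 2, z = 24 mm; axes as the reacher's. The cup's axis should pass here (within 6 mm) before squeezing. The jaws are 76 mm apart here at rest.
- glass_a: Drinking glass, 66 mm across, 86 high, standing loose on the rack. Bystander. Origin: centre of its underside.
- glass_b: Drinking glass, 62 mm across, 80 high, standing loose on the rack. Bystander. Origin: centre of its underside.
- espresso_cup_a: Espresso cup with handle, 60 x 84 x 49 mm, standing loose on the rack between the glasses. Bystander. Origin: centre of its underside.
- glass_c: Drinking glass, 64 mm across, 95 high, standing loose on the worktop in front of the espresso machine. Bystander. Origin: centre of its underside.

How it is judged:
By the outcome, as a careful person would: the job done as asked, in the order asked, and still so for the second after the job is handed in, with the robot touching nothing.
It also fails if it takes over 59 s, if anything falls off the work surface, if the arm or the gripper's body presses on something with over 40 N, if the wrist force passes 120 N, or if a joint passes its speed limit or range.

## Working session

There is one attempt and no reset: what is moved stays moved. The work goes in short steps, each a Python script; the robot and the scene stay as the last script left them, time stands still between calls to the robot, and variables do not carry over. Pictures are saved under pics/ and viewed, at most 13 in all, crops included, and the job is handed in when it is done.

```bash
mkdir -p pics; cat > h.py <<'E'
import numpy as np, cv2
from workcell import bot, hand, kinematics, get_obs, vision, hand_in
from scipy.spatial.transform import Rotation as R
def snap(n,f=None):
    c=vision.read_camera(n)
    if f: cv2.imwrite('pics/'+f,c['frame'][...,::-1]); np.savez('pics/'+f[:-4],**c)
    return c
def ray(c,px,z):
    p=cv2.undistortPoints(np.array(px,float).reshape(-1,1,2),c['intrinsics'],c['dist']).reshape(-1,2)
    V=c['view'];Rm,t=V[:3,:3],V[:3,3];o=-Rm.T@t
    d=np.c_[p,np.ones(len(p))]@Rm
    return o+d*((z-o[2])/d[:,2])[:,None]
def proj(c,P):
    V=c['view'];return cv2.projectPoints(np.array(P,float).reshape(-1,3),cv2.Rodrigues(V[:3,:3])[0],V[:3,3],c['intrinsics'],c['dist'])[0].reshape(-1,2)
E
python3 - <<'E'
from h import *
a=[snap(n,n+'0.png') for n in('top','side','wrist')]
for c in a: print(np.round(-c['view'][:3,:3].T@c['view'][:3,3],3),np.round(c['view'][2,:3],2))
o=get_obs();print(o['time_s'],o['orientation'],o['gripper_width'],bot.tcp_to_tips)
cv2.imwrite('pics/ts.png',cv2.resize(np.vstack([a[0]['frame'],a[1]['frame']])[...,::-1],None,fx=.71,fy=.71))
E
```

```text
[0.396 0.032 0.898] [ 0.2  -0.   -0.98]
[0.366 0.882 0.458] [ 0.19 -0.89 -0.41]
[0.122 0.619 0.373] [ 0.31 -0.1  -0.95]
0.15 [ 1.63653801e-01  9.86517687e-01 -5.28368597e-04 -8.84090594e-05] 0.08532743047881898 0.017
```

View pics/top0.png

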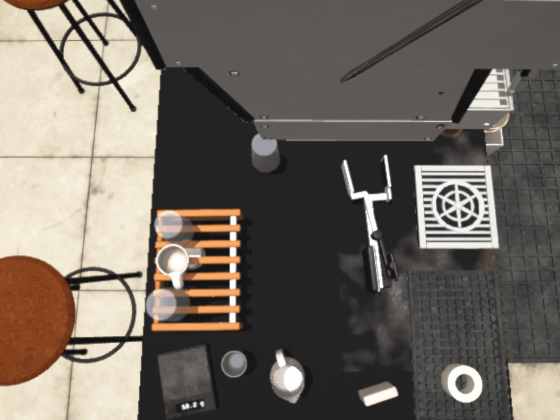

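View pics/side0.png

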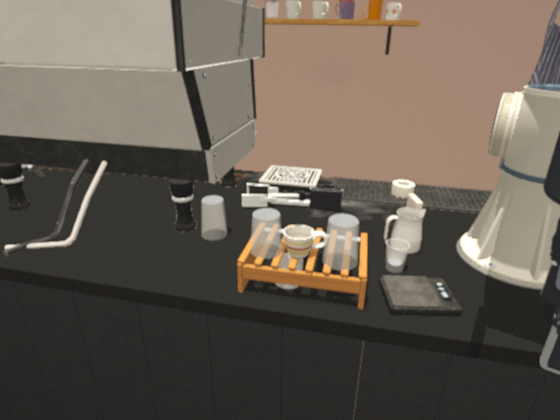

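View pics/wrist0.png

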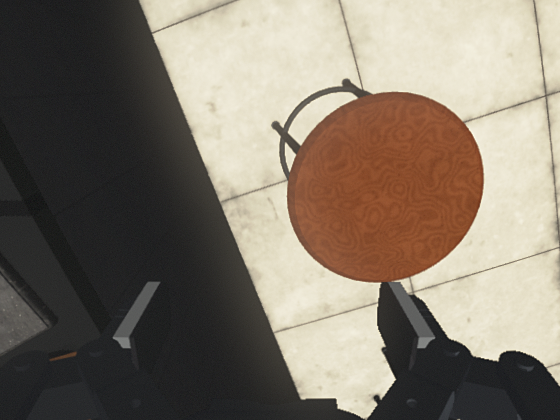

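The top view shows the rack at cols 153–241, rows 209–330 with its mouth on the right. The reacher has its grip near (380,270) and jaws near (347,160) and (387,155). glass_c is at (265,155). The side view shows something steel under the rack near (288,275).

```bash
python3 - <<'E'
from h import *
t=dict(np.load('pics/top0.npz'));s=dict(np.load('pics/side0.npz'))
print('rack corners',np.round(ray(t,[(157,209),(241,209),(241,330),(153,330)],.074),3).tolist())
hsv=cv2.cvtColor(t['frame'],cv2.COLOR_RGB2HSV)
print('jawtips',np.round(ray(t,[(345,158),(387,155)],.042),3).tolist(),'grip',np.round(ray(t,[(380,288),(372,235)],.06),3).tolist(), 'glassc',np.round(ray(t,[(266,165)],0),3))
f=t['frame'][...,::-1];g=s['frame'][...,::-1]
a=cv2.resize(f[140:300,320:420],(375,600),interpolation=3)
b=cv2.resize(g[195:305,225:385],(425,292),interpolation=3)
d=cv2.resize(f[195:340,140:260],(425,308)[0:2] and (255,308),interpolation=3)
d=np.hstack([d,np.zeros((308,170,3),np.uint8)])
out=np.hstack([a,np.vstack([b,d])])
out=np.clip(out.astype(float)*1.0,0,255)
out=(255*(out/255)**.6).astype(np.uint8)
cv2.imwrite('pics/crop1.png',out)
E
```

```text
rack corners [[0.581, 0.282, 0.074], [0.581, 0.111, 0.074], [0.343, 0.106, 0.074], [0.342, 0.275, 0.074]]
jawtips [[0.703, -0.109, 0.042], [0.71, -0.201, 0.042]] grip [[0.424, -0.168, 0.06], [0.531, -0.156, 0.06]] glassc [[0.7   0.064 0.   ]]
```

View pics/crop1.png

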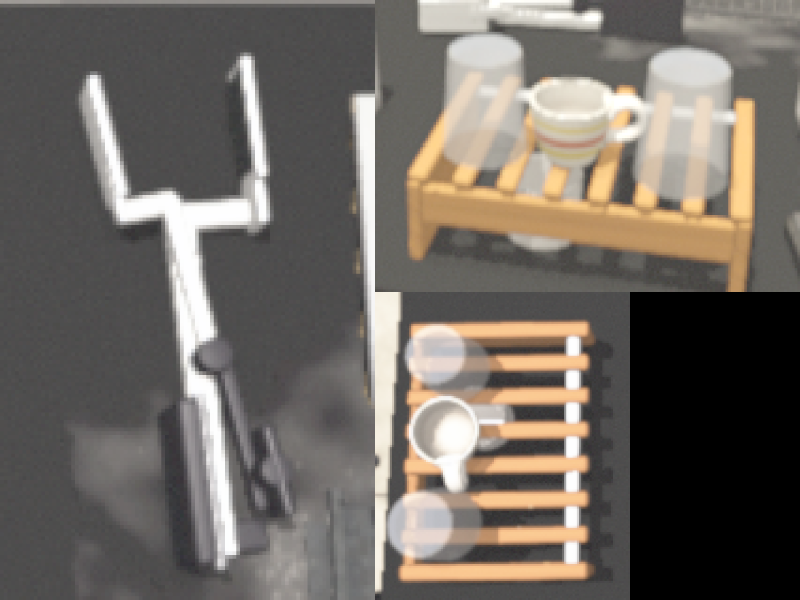

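The crops show the reacher yawed about 7° left, with the fixed grip on the left and the trigger on the right. The cup is under the rack, visible in the side crop around (540,240) and in the top crop as a rim piece beside the espresso cup around (495,425). Next I look from close above the reacher and enlarge the cup views.

```bash
cat >> h.py <<'E'
def down(yaw,pitch=0):
    c,s=np.cos(yaw),np.sin(yaw)
    M=np.array([[c,s,0],[s,-c,0],[0,0,-1.]])
    return (R.from_rotvec(np.array([s,-c,0])*pitch)*R.from_matrix(M)).as_quat()
E
python3 - <<'E'
from h import *
print(R.from_quat(down(1.57,1.0)).as_matrix().round(2).tolist())
bot.reach([.52,-.15,.28],down(np.radians(7)))
o=get_obs();print(o['time_s'],o['position'],o['joint_pos'])
w=snap('wrist','w1.png');print(w['intrinsics'],np.round(-w['view'][:3,:3].T@w['view'][:3,3],3))
t=snap('top','top1.png');s=snap('side','side1.png')
for p in (60,70):
  for z in(.06,.1): print(p,z,kinematics.solve_ik([.46,-.03,z],down(np.pi/2,np.radians(p))))
f=t['frame'][...,::-1];g=s['frame'][...,::-1]
a=cv2.resize(f[235:285,165:225],(480,400),interpolation=2);b=cv2.resize(g[255:305,265:305],(320,400),interpolation=2)
cv2.imwrite('pics/crop2.png',(255*(np.hstack([a,b])/255)**.6).astype(np.uint8))
E
```

```text
[[0.0, 1.0, 0.0], [0.54, -0.0, 0.84], [0.84, 0.0, -0.54]]
2.9917 [ 0.52022622 -0.14940267  0.27995384] [-2.82538996e-01  1.92245056e-01  1.77764731e+00  1.91410664e-04
  1.17173909e+00  1.16486053e+00]
[[367.88247643   0.         273.45650714]
 [  0.         367.88247643 209.89176298]
 [  0.           0.           1.        ]] [ 0.603 -0.138  0.405]
60 0.06 [-0.59878097  0.78460999  1.92363241  0.83096816  1.31934237 -1.20454188]
60 0.1 [-0.59878097  0.71019336  1.93176746  0.81961413  1.36431364 -1.15454066]
70 0.06 [-0.63357645  0.88855135  1.87361836  0.86651432  1.45892286 -1.26570919]
70 0.1 [-0.63357645  0.81437077  1.88957597  0.86238314  1.4967193  -1.22122727]
```

View pics/w1.png

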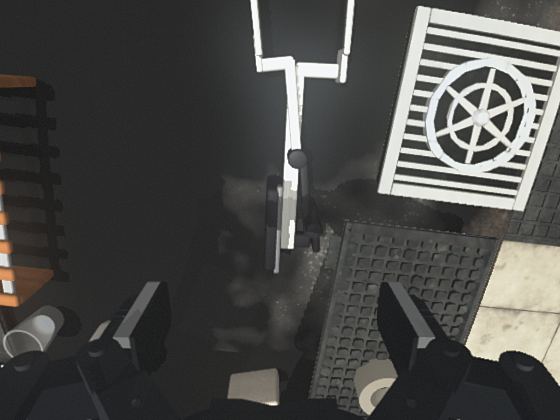

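View pics/crop2.png

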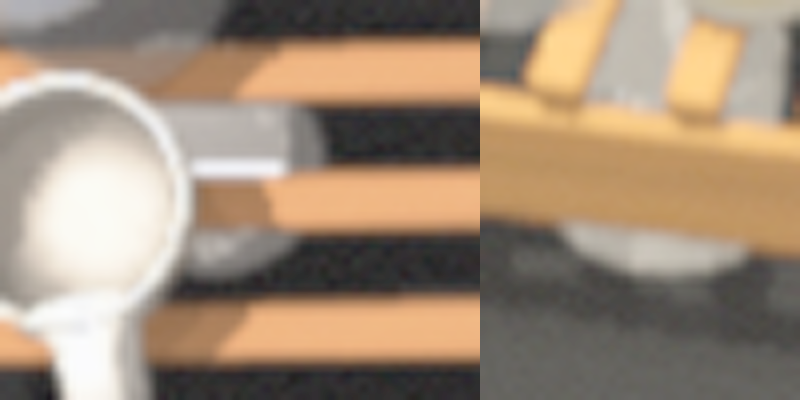

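The wrist view shows the reacher grip's left face from (267,178) to (273,272), the pivot at (297,158), and the jaw bases at (258,68) and (343,80). The cup crops show its base arc in both views, so I fit the 29 mm circle.

```bash
python3 - <<'E'
from h import *
from scipy.optimize import least_squares
t=dict(np.load('pics/top1.npz'));s=dict(np.load('pics/side1.npz'));w=dict(np.load('pics/w1.npz'))
A=np.array([(312,110),(326,140),(320,165),(297,240),(250,272),(200,279)])/8+[164.5,234.5]
B=(np.array([(560,228),(590,258),(640,276),(690,278),(740,255),(750,245)])-[480,0])/8+[264.5,254.5]
PA,PB=ray(t,A,0)[:,:2],ray(s,B,0)[:,:2]
for P in(PA,PB,np.r_[PA,PB]):
    r=least_squares(lambda c:np.linalg.norm(P-c,axis=1)-.0287,[.47,.215]);print(r.x.round(4),(r.fun*1e3).round(1))
print('rack cornersW',ray(w,[(38,78),(52,275)],.074).round(3).tolist())
print('grip outer',ray(w,[(267,178),(273,272)],.064).round(4).tolist())
print('pivot',ray(w,[(297,158)],.044).round(4).tolist())
print('rjaw outer/bases',ray(w,[(343,80),(352,2),(258,68)],.042).round(4).tolist())
print('crossbar front',ray(w,[(262,60),(340,66)],.04).round(4).tolist())
print('top: tips,right jaw base',ray(t,[(345,158),(387,155),(390,190)],.042).round(4).tolist())
f=w['frame'][...,::-1]
a=f[0:280,230:370];cv2.imwrite('pics/crop3.png',(255*(cv2.resize(np.hstack([a[:140],a[140:]]),(800,400),interpolation=2)/255)**.5).astype(np.uint8))
E
```

```text
[0.4934 0.222 ] [ 0.8  1.  -1.5 -0.1  0.1  0.7]
[0.4942 0.2222] [-1.6 -0.5  0.9  1.7 -1.  -1.7]
[0.4938 0.2221] [ 0.7  1.  -1.5  0.2  0.5  1.1 -1.2 -0.2  1.   1.7 -1.2 -2. ]
rack cornersW [[0.585, 0.067, 0.074], [0.39, 0.068, 0.074]]
grip outer [[0.5176, -0.1422, 0.064], [0.4184, -0.1603, 0.064]]
pivot [[0.5366, -0.1696, 0.044]]
rjaw outer/bases [[0.6151, -0.202, 0.042], [0.682, -0.1984, 0.042], [0.6155, -0.1217, 0.042]]
crossbar front [[0.6231, -0.1245, 0.04], [0.6271, -0.1974, 0.04]]
top: tips,right jaw base [[0.7025, -0.1091, 0.042], [0.7098, -0.2008, 0.042], [0.631, -0.2032, 0.042]]
```

View pics/crop3.png

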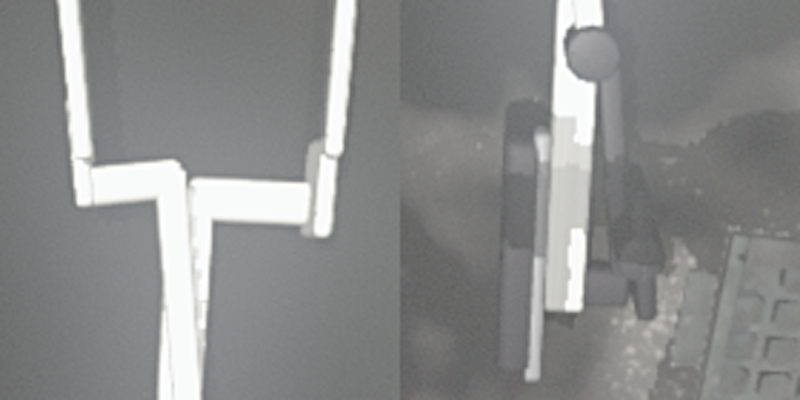

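The cup fits to (0.494, 0.222) in both views. The reacher origin is about (0.467, -0.175) at a yaw of about 3.5°, and the mouth is about (0.462, 0.108) at a yaw of about 91°. I grasp now.

```bash
python3 - <<'E'
from h import *
t=dict(np.load('pics/top1.npz'))
print('mat',ray(t,[(410,275)],.005).round(3))
q=down(np.radians(3.5))
bot.reach([.467,-.175,.13],q)
bot.servo_line([.467,-.175,.036],q,.12)
o=get_obs();print(o['time_s'],o['position'],o['wrist_force'].round(1) if hasattr(o['wrist_force'],'round') else o['wrist_force'])
for wd in(.064,.0605,.0575):
    hand.move_gripper(wd,strength=30);o=get_obs();print(o['time_s'],o['gripper_width'],o['grip_force'],np.round(o['wrist_force'],1))
hand.move_gripper(.048);o=get_obs();print(o['time_s'],o['gripper_width'],o['grip_force'],np.round(o['wrist_force'],1))
snap('wrist','w2.png');t=snap('top','top2.png')
f=t['frame'][...,::-1];a=cv2.resize(f[130:310,300:440],(467,600),interpolation=2)
cv2.imwrite('pics/crop4.png',(255*(a/255)**.6).astype(np.uint8))
E
```

```text
mat [[ 0.453 -0.247  0.005]]
4.7583 [ 0.46764174 -0.1751854   0.03664185] [ 1.   0.3 -0.5]
5.1083 0.06380971775156749 0.0 [0.  0.3 0.5]
5.325 0.060641163662920855 1.0655420646071434 [-0.4 -1.9  1.4]
5.5417 0.05801555324642605 13.66197869181633 [-0.4  1.7  9. ]
6.0833 0.051559378219728655 25.26998832821846 [-3.1 21.9 31.4]
```

View pics/crop4.png

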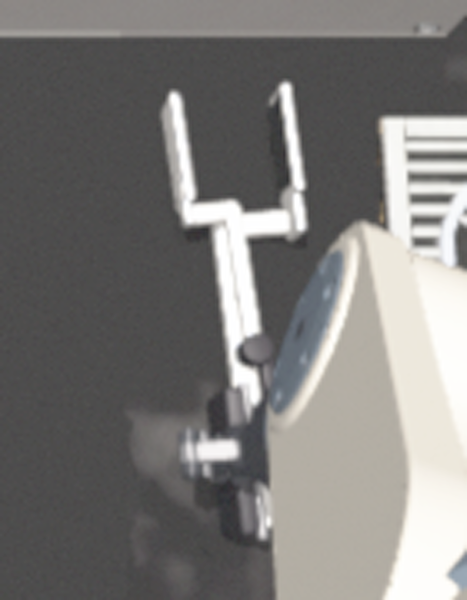

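The grasp holds the grip and trigger and the jaws begin to close. The pads swing down as they close, which presses the tool onto the table (Fz 31 N), so I raise the arm to relieve this.

```bash
cat >> h.py <<'E'
def st(tag=''):
    o=get_obs();print(tag,round(o['time_s'],2),np.round(o['position'],4),'w',round(o['gripper_width'],4),'g',round(o['grip_force'],1),'F',np.round(o['wrist_force'],1));return o
def relieve(n=6,zt=4,dz=.0007):
    for _ in range(n):
        o=get_obs()
        if o['wrist_force'][2]<zt: break
        bot.servo_line(np.array(o['position'])+[0,0,dz],None,.02)
E
python3 - <<'E'
from h import *
relieve();st('r')
hand.move_gripper(.054,strength=30);st()
E
```

```text
r 6.75 [ 0.4665 -0.1723  0.0385] w 0.0482 g 12.2 F [-0.1 -0.3 -0.9]
 6.98 [ 0.4666 -0.1722  0.0387] w 0.0537 g 10.0 F [-1.4  0.3 -1.2]
```

```bash
python3 - <<'E'
from h import *
p0=np.array(get_obs()['position']);p0[2]-=.0003
p1=np.array([.503,-.165,p0[2]])
n=7
for i in range(1,n+1):
    a=i/n;p=p0+(p1-p0)*a
    bot.servo_line(p,down(np.radians(3.5+87.5*a)),np.linalg.norm(p1-p0)/n/.7)
st('rot')
t=snap('top','top3.png');snap('wrist','w3.png');snap('side','side3.png')
f=t['frame'][...,::-1];w=cv2.imread('pics/w3.png');s=cv2.imread('pics/side3.png')
a=cv2.resize(f[130:350,140:440],(800,587),interpolation=2)
cv2.imwrite('pics/crop5.png',(255*(a/255)**.6).astype(np.uint8))
E
```

```text
rot 12.92 [ 0.503  -0.165   0.0384] w 0.054 g 10.0 F [ 0.   0.4 -2. ]
```

View pics/crop5.png

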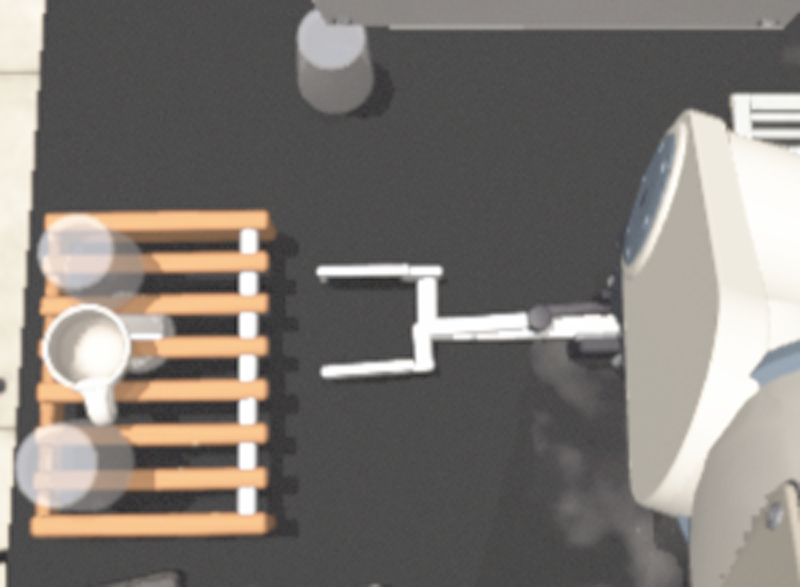

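The reacher now points into the gap, with the fixed jaw at crop (320..405,275) and the moving jaw tip at (325,367). The cup is at crop (150,340), so I measure the jaw line against the cup.

```bash
python3 - <<'E'
from h import *
t=dict(np.load('pics/top3.npz'))
P=np.array([(318,275),(405,275),(318,266),(405,266),(322,377),(325,367),(318,271),(429,365),(418,320)])/2.667+[139.6,129.6]
print(ray(t,P,.042).round(4).tolist())
E
```

```text
[[0.5378, 0.0757, 0.042], [0.538, 0.0076, 0.042], [0.5449, 0.0758, 0.042], [0.5451, 0.0076, 0.042], [0.4584, 0.0715, 0.042], [0.4661, 0.0693, 0.042], [0.541, 0.0757, 0.042], [0.4679, -0.0107, 0.042], [0.5027, -0.0024, 0.042]]
```

```bash
python3 - <<'E'
from h import *
hand.move_gripper(.0575,strength=30);st('open')
q=down(np.radians(91));z=.0382
bot.servo_line([.5015,-.135,z],q,.08);st('a')
bot.servo_line([.4995,-.04,z],q,.08);st('b')
bot.servo_line([.4987,.005,z],q,.06);st('c')
t=snap('top','top4.png');s=snap('side','side4.png')
f=t['frame'][...,::-1];g=s['frame'][...,::-1]
a=cv2.resize(f[200:340,140:300],(480,420),interpolation=2);b=cv2.resize(g[215:310,235:315],(320,380),interpolation=2)
b=np.vstack([b,np.zeros((40,320,3),np.uint8)])
cv2.imwrite('pics/crop6.png',(255*(np.hstack([a,b])/255)**.6).astype(np.uint8))
E
```

```text
open 13.28 [ 0.503  -0.165   0.0384] w 0.0577 g 8.1 F [ 0.2  0.  -2.3]
a 13.81 [ 0.5015 -0.1344  0.0382] w 0.0575 g 8.1 F [ 0.2  0.4 -0.7]
b 15.15 [ 0.4995 -0.0403  0.0382] w 0.0574 g 8.1 F [ 0.2 -0.7 -1.5]
c 16.05 [0.4987 0.005  0.0382] w 0.0574 g 8.1 F [ 0.2 -0.4 -1.6]
```

View pics/crop6.png

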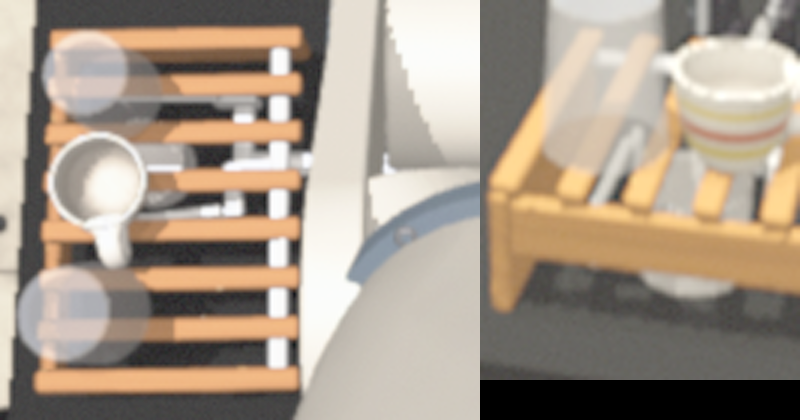

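The jaws are in around the cup, with the fixed jaw at row 102 and the moving jaw at row 213 in the crop, and contact force is near zero. I advance 7 mm and squeeze gradually.

```bash
python3 - <<'E'
from h import *
bot.servo_line([.4985,.012,.0382],down(np.radians(91)),.04);st('in')
for w in (.055,.053,.0515,.0505,.0497,.049,.0485,.048,.0475,.047,.0465,.046,.0455,.045):
    hand.move_gripper(w,strength=25);relieve(2,4,.0005)
    o=st(w)
    if o['grip_force']>22: break
E
```

```text
in 16.48 [0.4985 0.0122 0.0382] w 0.0579 g 8.1 F [-0.1  0.5 -2.1]
0.055 16.69 [0.4986 0.012  0.0383] w 0.0552 g 9.1 F [ 0.1  0.6 -1.7]
0.053 16.91 [0.4986 0.0119 0.0383] w 0.0532 g 11.9 F [ 0.5 -0.2 -0.9]
0.0515 17.12 [0.4985 0.012  0.0382] w 0.0517 g 12.4 F [ 0.  -2.1 -0.5]
0.0505 17.34 [0.4986 0.0119 0.0382] w 0.0505 g 12.9 F [-0.2 -0.5  0.1]
0.0497 17.56 [0.4986 0.012  0.0382] w 0.0496 g 13.1 F [ 0.8 -1.1  0.6]
0.049 17.77 [0.4985 0.012  0.0382] w 0.0492 g 17.9 F [ 1.1 -1.3  1.2]
0.0485 17.99 [0.4985 0.012  0.0382] w 0.0492 g 25.5 F [-0.9 -1.5  0.9]
```

```bash
python3 - <<'E'
from h import *
q=down(np.radians(91))
bot.servo_line([.4995,-.04,.0382],q,.05);st('a')
bot.servo_line([.502,-.188,.0382],q,.06);st('b')
bot.dwell(.3)
t=snap('top','top5.png');f=t['frame'][...,::-1]
a=cv2.resize(f[130:350,140:440],(800,587),interpolation=2)
cv2.imwrite('pics/crop7.png',(255*(a/255)**.6).astype(np.uint8))
E
```

```text
a 19.18 [ 0.4996 -0.0402  0.0383] w 0.0491 g 25.9 F [-1.6 -3.1  2.5]
b 21.8 [ 0.502  -0.1879  0.0382] w 0.0492 g 25.8 F [-0.1  1.8  2. ]
```

View pics/crop7.png

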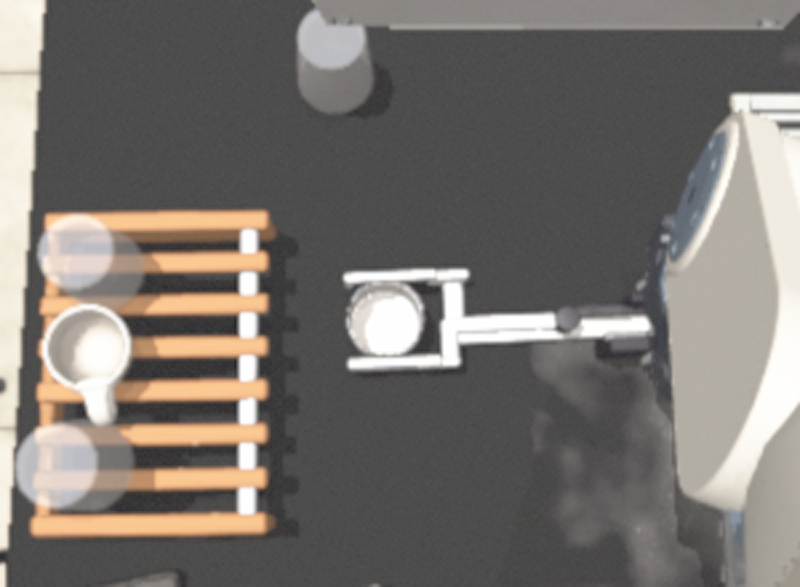

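The cup is out and upright between the jaws (centre at crop (385,320)). It is well clear of the rack edge at col 270, so I release it now.

```bash
python3 - <<'E'
from h import *
for w in (.0505,.053,.0555,.058): hand.move_gripper(w,strength=25)
st('rel')
p=np.array(get_obs()['position'])
bot.servo_line(p+[.008,0,0],None,.03);st('shift')
for w in (.0595,.062,.07,.085): hand.move_gripper(w)
st('open')
p=np.array(get_obs()['position'])
bot.servo_line(p+[0,0,.06],None,.06);bot.servo_line(p+[0,0,.2],None,.15);st('up')
bot.goto_joints(np.array(get_obs()['joint_pos'])+[-.6,0,0,0,0,0]);st('away')
t=snap('top','top6.png');s=snap('side','side6.png');f=t['frame'][...,::-1];g=s['frame'][...,::-1]
a=cv2.resize(f[130:350,140:440],(500,367),interpolation=2);b=cv2.resize(g[150:310,170:390],(500,364)[:2],interpolation=2)
cv2.imwrite('pics/crop8.png',cv2.resize((255*(np.vstack([a,b])/255)**.6).astype(np.uint8),(410,600)))
print(ray(t,[(269,249)],.05).round(3))
E
```

```text
rel 23.02 [ 0.502  -0.188   0.0382] w 0.0582 g 8.0 F [-0.4 -0.4 -1.5]
shift 23.43 [ 0.5103 -0.188   0.0382] w 0.0577 g 8.0 F [ 0.4  0.7 -1. ]
open 24.42 [ 0.51   -0.188   0.0382] w 0.0852 g 0.0 F [-0.1 -1.   0.2]
up 26.65 [ 0.5095 -0.1878  0.2373] w 0.0849 g 0.0 F [ 0.4 -0.6 -0.6]
away 27.87 [ 0.3151 -0.4421  0.237 ] w 0.0853 g 0.0 F [-0.  -0.7 -0.1]
[[0.503 0.054 0.05 ]]
```

View pics/crop8.png

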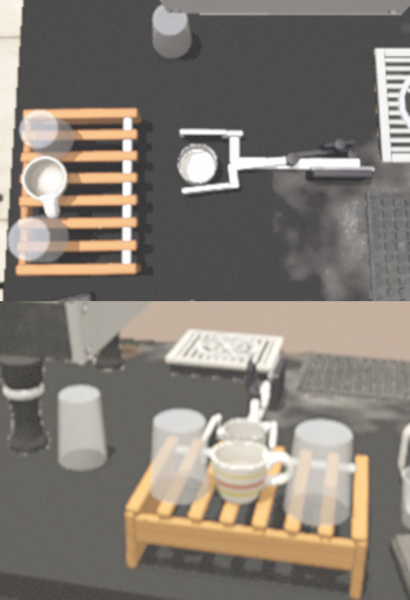

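The cup stands upright between the open jaws (crop (197,163)) with a gap on both sides, about 54 mm clear of the rack. The reacher lies flat and the glasses and espresso cup look undisturbed.

```bash
python3 -c "
from h import *
print(hand_in())"
```

```text
the job is handed in; nothing more can be done
None
```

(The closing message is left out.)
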